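Tip the red-capped glue bottles nose-down

ROBOT

A 6-joint arm with a two-finger parallel gripper is mounted at the origin on the work surface. World frame = base frame: x ahead of the robot, y to its left, z up, the work surface at z = 0. Lengths are in m, angles in rad, forces in N, time in s.
With the tool pointing down it reaches from about 0.325 to 0.775 m from the base axis. Payload 5.5 kg.
Tool frame: the origin (TCP) lies at the very end of the fingers, on their centre line; the grasp point (between the pads) lies hold_point_z behind it (hold_point_z is the distance from the TCP to the grasp point, in m); x points along the fingers, y is the direction in which the jaws open and shut, and the axes are right-handed (so a half turn about x gives the same grasp; the last joint's range is limited). The gripper opens to 88 mm and grips with 3 to 60 N. Pads are 20 mm wide; open, the fingers measure 115 mm over their backs; the gripper's body (75 mm by 178 mm) begins 61 mm behind the grasp point.
Start: joints at [1.224, 0.091, 1.231, -0, 1.82, -0.057], TCP at [0.171, 0.575, 0.223] pointing down, gripper open.
Joint ranges: [-2.87, 2.87], [-0.86, 2.18], [0.17, 2.46], [-1.51, 4.65], [0.06, 2.69], [-2.65, 2.65]. Speed limits (rad/s): [2.57, 2.57, 3.01, 3.14, 3.14, 3.14].

INTERFACE

Orientations are given as a unit quaternion [x, y, z, w].
In Python, from cell import * gives the robot as it stands.
- The arm moves only by the tool jog_arm, never from a script. Its argument "commands" is a list of rows, each a list of 7 numbers: the shift along the tool's x, y, z scaled (see below), then the turn, a rotation vector about the tool's x, y, z scaled (see below), then the opening, from 0 (shut) to 1 (fully open). A call has 1 to 8 rows; each row is the pose to reach, as a shift and turn from the pose measured when the call began, along the tool's axes at that moment; what a row does not reach only later rows make up. The controller multiplies each number of a shift by 0.3 m and each number of a turn by 60 degrees. A row lasts 1/10 s, in which the tool goes at most 50 mm and 8.59 degrees, less where a joint would pass 70% of its speed; a pose out of reach is approached as far as the arm can. A call with a number of a shift or a turn outside -1 to 1 is refused whole. A call with a gripper value outside its range is refused whole. The fingers move at their own pace and stop on an object; "grip_force" is the grip in N (left out, the last holds). Time passes only in rows, so rows that repeat a pose let the fingers close. It gives the time, the measured TCP pose, the force and the opening at its end, in the units of the state.
- get_state(): the state, without advancing time (a new reading comes with each control period).
- grab_frame(name): name is "scene" or "top"; returns a dict with "pixels" (384x512x3 uint8, blue, green, red), "camera_matrix" (3x3 intrinsics, pixels), "R" (3x3) and "t" (3): a world point X has camera coordinates R X + t. Camera axes: x right, y down, z forward; pixel columns grow to the right and rows downward; lengths in m; the calibration is good to about 2 mm. A picture is of the moment at which its call begins. There is no depth.
- sign_off(): hands the job in, once; it reports no verdict.
Trained networks look in the newest picture that a camera, given by its name, has taken for a name from the list of things; names that differ only in an ending like _2 or _b are one class to them, and where a whole thing is asked for, a point or a joint stands for the part that bears it (a point fixed in the world has none). Each returns a list of dicts, best first, with "conf" (0 to 1); they miss things now and then, are a little off and sometimes report something else, mostly with a low value. They report only what shows in the picture. A call takes as long as a camera call. They do not tell look-alikes from the thing itself.
- find_in(camera, label): "xy" ([column, row] in pixels, amid what is visible of it).
- masks_of(camera, label): "mask" (384x512 bool, what is visible of it) and "xy" ([column, row] in pixels, amid what is visible of it).
- place_of(camera, label): "xy" ([column, row] in pixels: a listed point, or the origin of a listed thing).
The state is a dict: "time": time; "q": joint angles; "dq": joint speeds; "joint_torque": joint torques, N m; "eef_pos": TCP position; "ee_rot": TCP orientation; "wrist_force": force on the tool from outside, world axes, zero at the start; "ft_torque": the same for the moment, N m; "width": finger opening in m.
Only numpy, scipy, OpenCV 4.12 (cv2) and the standard library are available. Lean on these libraries where they do the work, as an engineer would, in place of code of your own. Each camera call takes 0.05 s, during which the arm holds its last target. There are 200 camera calls.

TASK

Work is over for the day: push over the two red-capped glue bottles so that each lies in its own sloping lane of the wooden rest, nozzle pointing down the slope. Only push them with the fingers, never pick them up or carry them. Leave the blue-capped bottle standing in its place and the other things on the table where they are.

Things in the scene. Friction and masses are not known exactly. Their poses are not given: they have to be found in the camera images.
- rest: Fixed wooden nose-down rest for three glue bottles, 286 mm wide (y), 280 mm long. Origin on the table under the middle standing place; x points level down the lanes. Standing places at x = 0, y = -100, 0, +100 mm, on a flat platform 65 mm high from x = -45 to +32 mm. 18 mm walls beside each place (64 mm apart inside) and behind.
- rest_edge (a point): Point on the platform's edge at the middle lane (rest x = 32 mm, 65 mm high). From this edge one lane per place slopes down 15 degrees along x to an end board at x = 225 mm, 40 mm high. Lane walls 64 mm apart, 20 mm high; two 4 mm high half-round runners, 28 mm apart, cradle a lying bottle.
- red_a: Cream glue bottle, RED cap and band: 58 mm in diameter, straight up to 105 mm above its foot, then shoulder, cap and narrow nozzle, 150 mm tall; 0.1 to 0.2 kg. Loose, stands in one of the rest's three places at the start. Origin: centre of its foot; z runs from foot to nozzle.
- red_a_nozzle (a point): Tip of red_a's nozzle, 150 mm from its foot along its z. Pushed along the rest's x at 100 mm above its foot, a bottle tips over once that point has moved 50 to 60 mm, then falls onto the slope by itself.
- red_b: The second bottle with RED cap and band, the same as red_a.
- red_b_nozzle (a point): Tip of red_b's nozzle, 150 mm from its foot along its z.
- blue: Cream glue bottle with BLUE cap and blue band, same shape: 58 mm in diameter, straight up to 105 mm above its foot, then shoulder, cap and narrow nozzle, 150 mm tall; 0.1 to 0.2 kg. Loose, stands in one of the rest's three places at the start. Origin: centre of its foot; z runs from foot to nozzle. It must stay standing.
- spool: Black thread spool, upright, 56 mm wide at the foot, 90 mm tall. Origin under its centre. Bystander.
- tool_cup: Black cup, 78 mm wide, 100 mm tall, with brushes and sticks up to 180 mm. Origin under its centre. Bystander.
- foam_body: Cream-white round foam puppet body, 176 mm wide, 120 mm tall. Origin under its centre. Bystander.
- foam_hand: Cream-white foam puppet hand lying flat, about 190 x 130 mm, 30 mm thick. Origin under the palm. Bystander.
Mind the look-alikes: they are no part of the job. Leave any purple look-alike of the red_a alone.

How it is judged:
At the end, for the whole second after the job is handed in: Each red-capped bottle lies settled (under 40 mm/s) in a lane, nozzle downhill: tilt 97 to 113 degrees, foot and nozzle within 25 mm of the lane's middle line, foot past the rest's x = 0 and under 110 mm high, nozzle past x = 140 mm. The blue one stands within 6 degrees and 25 mm of its start (angle between red_a's own z axis and vertical between 1.7 and 1.98 rad and x of each of red_a_nozzle, red_b_nozzle in the frame of rest above 0.14 m and x of each of red_a, red_b in the frame of rest above 0 m and z of each of red_a, red_b in the frame of rest below 0.11 m and linear speed of each of red_a, red_b below 0.04 m/s and ((y of red_a in the frame of rest between -0.125 and -0.075 m and y of red_a_nozzle in the frame of rest between -0.125 and -0.075 m) or (y of red_a in the frame of rest between -0.025 and 0.025 m and y of red_a_nozzle in the frame of rest between -0.025 and 0.025 m) or (y of red_a in the frame of rest between 0.075 and 0.125 m and y of red_a_nozzle in the frame of rest between 0.075 and 0.125 m)) and angle between red_b's own z axis and vertical between 1.7 and 1.98 rad and ((y of red_b in the frame of rest between -0.125 and -0.075 m and y of red_b_nozzle in the frame of rest between -0.125 and -0.075 m) or (y of red_b in the frame of rest between -0.025 and 0.025 m and y of red_b_nozzle in the frame of rest between -0.025 and 0.025 m) or (y of red_b in the frame of rest between 0.075 and 0.125 m and y of red_b_nozzle in the frame of rest between 0.075 and 0.125 m)) and angle between blue's own z axis and vertical below 0.1 rad and distance of blue from where it was at the start of the episode below 0.025 m); the robot touches nothing.
It fails at once if red_a is lifted or carried instead of pushed over (height (world z) of red_a above 0.13 m or (angle between red_a's own z axis and vertical below 0.25 rad and height (world z) of red_a above 0.085 m)).
It fails at once if red_b is lifted or carried instead of pushed over (height (world z) of red_b above 0.13 m or (angle between red_b's own z axis and vertical below 0.25 rad and height (world z) of red_b above 0.085 m)).
It fails at once if the blue bottle is tipped, shoved or lifted (angle between blue's own z axis and vertical above 0.3 rad or distance of blue from where it was at the start of the episode above 0.025 m).
It fails at once if another thing on the table is moved by more than 30 mm (distance of any of spool, tool_cup, foam_body, foam_hand from where it was at the start of the episode above 0.03 m).
It also fails if it takes over 40 s, if anything falls off the work surface, if the arm or the gripper's body presses on something with over 40 N, if the wrist force passes 120 N, or if a joint passes its speed limit or range.

## Working session

There is one attempt and no reset: what is moved stays moved. The work goes in short steps, Python scripts to look and compute and a tool call to move; the robot and the scene stay as the last step left them, time stands still between calls to the robot, and variables do not carry over. Pictures are saved under pics/ and viewed, about 8 in all and at most 12, crops included, and the job is handed in when it is done.

Besides the shell and the picture viewer there is one more tool, called after ">>>" as name([rows], argument=value, ...), one row to a line, values as JSON. jog_arm: Moves the arm, as the interface text tells. Shifts and turns lie within -1 to 1; 1 stands for 0.3 m of shift or 60 degrees of turn. Its arguments: {"type":"object","properties":{"commands":{"type":"array"},"grip_force":{"type":"number"}},"required":["commands"]}

```bash
mkdir -p pics; cat > h.py <<'E'
from cell import *
import numpy as np, cv2
def save(c,n):
    f=grab_frame(c); cv2.imwrite(f'pics/{n}.png',f['pixels']); return f
def proj(f,X):
    p=f['R']@np.array(X,float).reshape(-1,3).T+np.array(f['t']).reshape(3,1); p=f['camera_matrix']@p; return (p[:2]/p[2]).T
def ray(f,xy,z):
    R=np.array(f['R']);t=np.array(f['t']);d=R.T@np.linalg.inv(f['camera_matrix'])@np.array([*xy,1.]);c=-R.T@t
    return c+d*(z-c[2])/d[2]
E
python3 - <<'E'
from h import *
fs={c:save(c,c+'0') for c in('scene','top')}
cv2.imwrite('pics/both.png',np.hstack([cv2.imread('pics/scene0.png'),cv2.imread('pics/top0.png')])[:, :])
Z={'rest':0,'rest_edge':.065,'red_a':.065,'red_a_nozzle':.215,'blue':.065,'spool':0,'tool_cup':0,'foam_body':0,'foam_hand':0}
for c in fs:
    print(c, -fs[c]['R'].T@fs[c]['t'])
    for l in Z:
        for r in place_of(c,l)[:4]: print(l,np.round(r['xy']),round(r['conf'],2),np.round(ray(fs[c],r['xy'],Z[l]),3))
s=get_state();print(s['time'],s['eef_pos'],s['ee_rot'],s['width'])
E
```

```text
scene [ 1.13170838 -0.76043666  1.28141883]
rest [279. 179.] 0.42 [0.468 0.229 0.   ]
rest [271. 199.] 0.22 [0.503 0.132 0.   ]
rest_edge [273. 197.] 0.75 [0.535 0.096 0.065]
red_a [223. 199.] 0.66 [ 0.404 -0.012  0.065]
red_a [279. 181.] 0.6 [0.508 0.17  0.065]
red_a_nozzle [267. 164.] 0.8 [0.512 0.093 0.215]
red_a_nozzle [221. 172.] 0.61 [ 0.415 -0.024  0.215]
blue [250. 215.] 0.7 [ 0.518 -0.013  0.065]
spool [248. 214.] 0.74 [0.48  0.026 0.   ]
spool [292. 161.] 0.73 [0.452 0.336 0.   ]
spool [268. 164.] 0.29 [0.39  0.266 0.   ]
tool_cup [199. 322.] 0.87 [ 0.614 -0.378 -0.   ]
tool_cup [248. 215.] 0.32 [0.482 0.022 0.   ]
foam_body [334. 155.] 0.8 [0.566 0.461 0.   ]
foam_body [250. 214.] 0.37 [0.483 0.03  0.   ]
foam_hand [154. 300.] 0.68 [ 0.455 -0.408  0.   ]
foam_hand [282. 148.] 0.46 [0.379 0.373 0.   ]
top [0.4006787  0.03946153 1.50219805]
rest [233. 196.] 0.93 [0.499 0.094 0.   ]
red_a [227. 191.] 0.71 [0.512 0.111 0.065]
red_a [253. 232.] 0.7 [0.366 0.02  0.065]
red_a [204. 197.] 0.68 [0.49  0.191 0.065]
red_a [231. 191.] 0.66 [0.512 0.098 0.065]
red_a_nozzle [226. 190.] 0.67 [0.504 0.107 0.215]
red_a_nozzle [250. 235.] 0.46 [0.361 0.032 0.215]
blue [265. 193.] 0.76 [ 0.503 -0.022  0.065]
spool [161. 210.] 0.58 [0.446 0.356 0.   ]
tool_cup [362. 166.] 0.56 [ 0.607 -0.385  0.   ]
tool_cup [265. 192.] 0.41 [ 0.51  -0.024  0.   ]
foam_body [133. 177.] 0.86 [0.569 0.457 0.   ]
foam_hand [369. 208.] 0.55 [ 0.452 -0.407  0.   ]
foam_hand [233. 196.] 0.38 [0.499 0.094 0.   ]
1.0 [0.17143828 0.57500279 0.22263484] [ 0.10208708  0.69970152 -0.10208531  0.69969607] 0.08752565905668645
```

View pics/scene0.png

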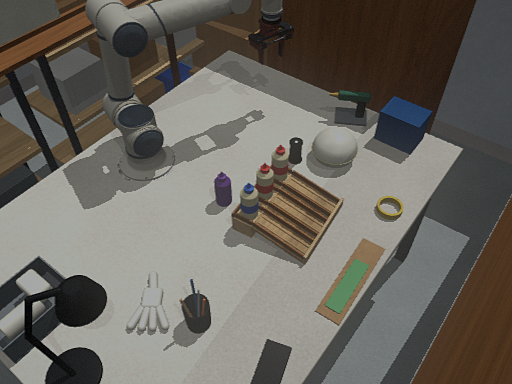

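View pics/top0.png

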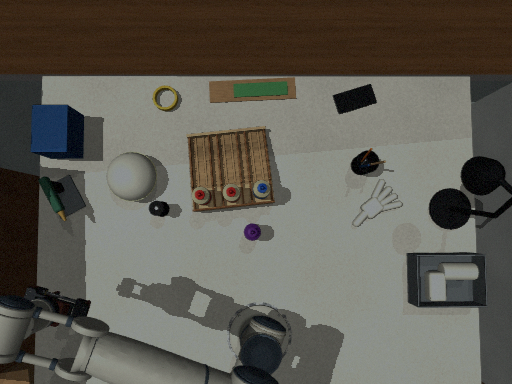

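The rest lies ahead, with red at the left and middle places (top px 201,195 and 232,192) and blue at the right (262,189). The purple look-alike stands behind the rest at (252,232). Next I measure the caps and the rest's yaw.

```bash
python3 - <<'E'
from h import *
from scipy.spatial.transform import Rotation as Ro
C={}
for c in('scene','top'):
    f=grab_frame(c); hsv=cv2.cvtColor(f['pixels'],cv2.COLOR_BGR2HSV)
    H,S,V=cv2.split(hsv); box=np.zeros(H.shape,bool)
    if c=='scene': box[135:225,205:300]=1
    else: box[175:205,185:275]=1
    for n,m in (('red',((H<8)|(H>170))&(S>140)&(V>70)),('blue',(H>105)&(H<130)&(S>110)&(V>50))):
        k,l,st,ce=cv2.connectedComponentsWithStats((m&box).astype(np.uint8))
        for i in range(1,k):
            if st[i,4]>8: print(c,n,st[i,4],st[i,:4],ce[i].round(1), 'z=.19',ray(f,ce[i],.190).round(3))
    C[c]=f
m=masks_of('top','rest')
if m:
    M=m[0]['mask'].astype(np.uint8); r=cv2.minAreaRect(cv2.findNonZero(M)); print(r,m[0]['conf'])
g=C['top']['pixels'][110:225,170:290]; cv2.imwrite('pics/crop1.png',cv2.resize(g,None,fx=5,fy=5,interpolation=cv2.INTER_CUBIC))
s=get_state(); print(Ro.from_quat(s['ee_rot']).as_matrix().round(3))
import cell; print(getattr(cell,'hold_point_z',None))
E
```

```text
scene red 33 [276 147   9   6] [280.4 149.7] z=.19 [0.492 0.194 0.19 ]
scene red 37 [261 164   9   7] [264.9 167.7] z=.19 [0.501 0.094 0.19 ]
scene blue 45 [244 183   9   8] [248.5 187.4] z=.19 [ 0.511 -0.005  0.19 ]
top red 69 [226 187  10  10] [230.8 191.4] z=.19 [0.5   0.093 0.19 ]
top red 69 [195 190  10  10] [199.2 194.3] z=.19 [0.491 0.194 0.19 ]
top blue 70 [258 183   9  10] [261.9 187.6] z=.19 [ 0.512 -0.007  0.19 ]
((229.3260040283203, 168.1404266357422), (78.64984130859375, 81.71307373046875), 83.82982635498047) 0.85
[[ 0.     0.286  0.958]
 [-0.     0.958 -0.286]
 [-1.    -0.     0.   ]]
0.0187
```

View pics/crop1.png

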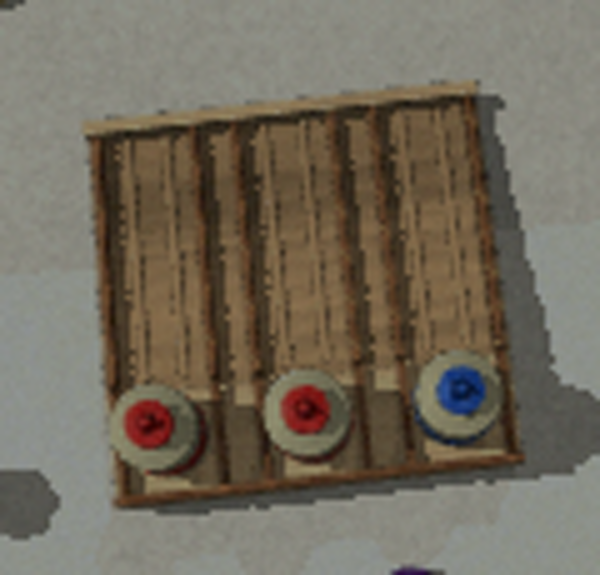

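>>> jog_arm([
  [0, -0.5, 0.6, -0.377, 0, 0, 0.35],
  [0, -0.5, 0.6, -0.377, 0, 0, 0.35],
  [0, -0.5, 0.6, -0.377, 0, 0, 0.35],
  [0, -0.5, 0.6, -0.377, 0, 0, 0.35],
  [0, -0.5, 0.6, -0.377, 0, 0, 0.35],
  [0, -0.5, 0.6, -0.377, 0, 0, 0.35],
  [0, -0.5, 0.6, -0.377, 0, 0, 0.35],
])

```text
time: 1.85
eef_pos: [0.3014, 0.3796, 0.223]
ee_rot: [-0.036, 0.706, 0.037, 0.706]
wrist_force: [-0.6, 0.4, -0.4]
width: 0.0353
```

>>> jog_arm([
  [0, -0.682, 0.38, 0, 0, 0, 0.35],
  [0, -0.682, 0.38, 0, 0, 0, 0.35],
  [0, -0.682, 0.38, 0, 0, 0, 0.35],
  [0, -0.682, 0.38, 0, 0, 0, 0.35],
  [0, -0.682, 0.38, 0, 0, 0, 0.35],
  [0, -0.682, 0.38, 0, 0, 0, 0.35],
  [0.227, -0.682, 0.38, 0, 0, 0, 0.35],
  [0.227, -0.682, 0.38, 0, 0, 0, 0.35],
])

```text
time: 2.65
eef_pos: [0.4342, 0.1893, 0.1506]
ee_rot: [-0.037, 0.708, 0.037, 0.704]
wrist_force: [-0.5, -0.5, -1.0]
width: 0.0306
```

```bash
python3 - <<'E'
from h import *
from scipy.spatial.transform import Rotation as Ro
f=save('scene','s1');t=save('top','t1')
a=cv2.resize(f['pixels'][90:280,190:360],None,fx=3,fy=3);b=cv2.resize(t['pixels'][100:290,150:320],None,fx=3,fy=3)
im=np.hstack([a,b]);cv2.imwrite('pics/c1.png',cv2.resize(im,(800,int(im.shape[0]*800/im.shape[1]))))
s=get_state();print(s['eef_pos'],Ro.from_quat(s['ee_rot']).as_matrix().round(3))
E
```

```text
[0.43360011 0.18922061 0.15091118] [[-0.006 -0.105  0.994]
 [-0.001  0.994  0.105]
 [-1.     0.    -0.006]]
```

View pics/c1.png

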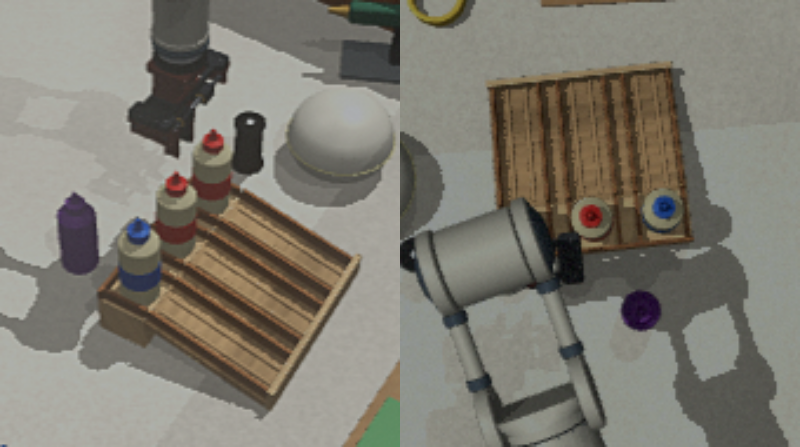

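Finger sits behind the left red bottle, centred to about 1 mm. Push.

>>> jog_arm([
  [-0.013, -0.004, 0.06, 0, 0, 0, 0.35],
  [-0.013, -0.004, 0.1, 0, 0, 0, 0.35],
  [-0.013, -0.004, 0.14, 0, 0, 0, 0.35],
  [-0.013, -0.004, 0.175, 0, 0, 0, 0.35],
  [-0.013, -0.004, 0.21, 0, 0, 0, 0.35],
  [-0.013, -0.004, 0.24, 0, 0, 0, 0.35],
  [-0.013, -0.004, 0.265, 0, 0, 0, 0.35],
  [-0.013, -0.004, 0.28, 0, 0, 0, 0.35],
])

```text
time: 3.55
eef_pos: [0.5179, 0.197, 0.1542]
ee_rot: [-0.037, 0.708, 0.037, 0.704]
wrist_force: [-0.8, 0.2, 0.9]
width: 0.0306
```

```bash
python3 - <<'E'
from h import *
f=save('scene','s2')
cv2.imwrite('pics/c2.png',cv2.resize(f['pixels'][90:280,190:360],None,fx=3,fy=3))
s=get_state();print(s['eef_pos'],s['wrist_force'])
E
```

```text
[0.51809195 0.1968624  0.15401705] [-0.26092867 -0.93080928 -0.70320544]
```

View pics/c2.png

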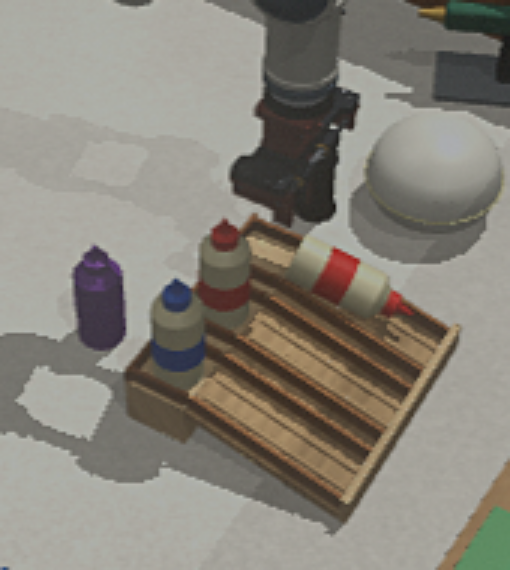

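The first bottle lies in its lane (crop px 300–400, 260–310) with the nozzle downhill. Back off the way I came, then move behind the middle red.

>>> jog_arm([
  [-0.03, 0, -0.15, 0, 0, 0, 0.35],
  [-0.1, 0, -0.288, 0, 0, 0, 0.35],
  [-0.1, 0, -0.288, 0, 0, 0, 0.35],
  [-0.1, -0.15, -0.288, 0, 0, 0, 0.35],
  [-0.1, -0.336, -0.288, 0, 0, 0, 0.35],
  [-0.1, -0.336, -0.288, 0, 0, 0, 0.35],
  [0, -0.336, -0.288, 0, 0, 0, 0.35],
  [0, -0.336, -0.288, 0, 0, 0, 0.35],
])

```text
time: 4.4
eef_pos: [0.4414, 0.0872, 0.1509]
ee_rot: [-0.037, 0.711, 0.037, 0.702]
wrist_force: [-0.5, -0.4, -1.1]
width: 0.0306
```

```bash
python3 - <<'E'
from h import *
from scipy.spatial.transform import Rotation as Ro
f=save('scene','s3')
cv2.imwrite('pics/c3.png',cv2.resize(f['pixels'][90:280,190:360],None,fx=3,fy=3))
s=get_state();R=Ro.from_quat(s['ee_rot']).as_matrix();print(s['eef_pos'],R[:,1].round(3));print('offset tool xyz',R.T@(np.array([.5,.0935,.154])-s['eef_pos']),s['wrist_force'])
E
```

```text
[0.44179118 0.08764426 0.15270021] [-0.105  0.995  0.   ]
offset tool xyz [-0.00193296 -0.0002653   0.05848453] [-0.20308224  1.12118057  0.82933269]
```

View pics/c3.png

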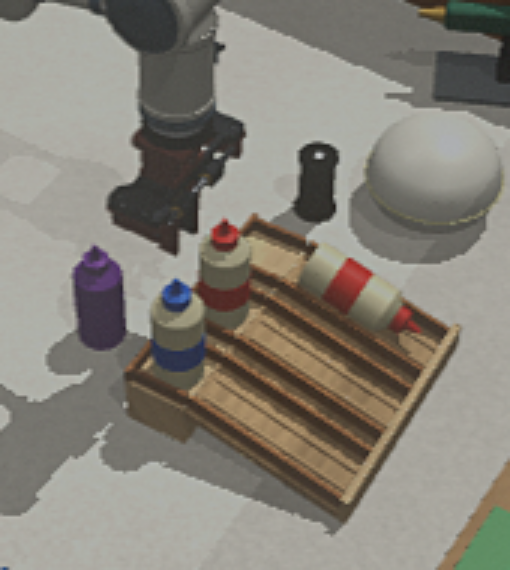

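The first bottle has slid further down its lane, and blue still stands. The finger is centred behind the middle red bottle, so I repeat the push.

>>> jog_arm([
  [-0.007, 0, 0.06, 0, 0, 0, 0.35],
  [-0.007, 0, 0.1, 0, 0, 0, 0.35],
  [-0.007, 0, 0.14, 0, 0, 0, 0.35],
  [-0.007, 0, 0.175, 0, 0, 0, 0.35],
  [-0.007, 0, 0.21, 0, 0, 0, 0.35],
  [-0.007, 0, 0.24, 0, 0, 0, 0.35],
  [-0.007, 0, 0.265, 0, 0, 0, 0.35],
  [-0.007, 0, 0.28, 0, 0, 0, 0.35],
])

```text
time: 5.25
eef_pos: [0.5259, 0.0965, 0.1537]
ee_rot: [-0.037, 0.71, 0.037, 0.702]
wrist_force: [-0.1, 0.1, 0.6]
width: 0.0307
```

>>> jog_arm([
  [-0.03, 0, -0.15, 0, 0, 0, 0.35],
  [-0.1, 0, -0.28, 0, 0, 0, 0.35],
  [-0.1, 0, -0.28, 0, 0, 0, 0.35],
  [-0.2, 0.3, -0.28, 0, 0, 0, 0.35],
  [-0.3, 0.6, -0.4, 0, 0, 0, 0.35],
  [-0.3, 0.7, -0.4, 0, 0, 0, 0.35],
  [-0.3, 0.7, -0.4, 0, 0, 0, 0.35],
  [-0.3, 0.7, -0.4, 0, 0, 0, 0.35],
])

```text
time: 6.05
eef_pos: [0.3847, 0.2964, 0.2459]
ee_rot: [-0.038, 0.71, 0.039, 0.702]
wrist_force: [0.2, -0.9, -0.5]
width: 0.0306
```

```bash
python3 - <<'E'
from h import *
f=save('scene','s4');t=save('top','t4')
a=cv2.resize(f['pixels'][90:280,190:360],None,fx=3,fy=3);b=cv2.resize(t['pixels'][100:290,150:320],None,fx=3,fy=3)
im=np.hstack([a,b]);cv2.imwrite('pics/c4.png',cv2.resize(im,(800,int(im.shape[0]*800/im.shape[1]))))
o=np.array([.5005,.0938]);x=np.array([.9945,.105]);y=np.array([-.105,.9945])
for c,g in(('scene',f),('top',t)):
  for l,z in(('red_a_nozzle',.055),('red_a',.09),('blue',.065)):
    for r in place_of(c,l)[:4]:
      p=ray(g,r['xy'],z)[:2]-o; print(c,l,np.round(r['xy']),round(r['conf'],2),'rest xy',(p@x).round(3),(p@y).round(3))
  for l in('spool','tool_cup','foam_body','foam_hand'):
    for r in place_of(c,l)[:1]: print(l,np.round(r['xy']))
s=get_state();print(s['time'],s['eef_pos'],s['wrist_force'])
E
```

```text
scene red_a_nozzle [316. 218.] 0.91 rest xy 0.198 -0.002
scene red_a_nozzle [266. 205.] 0.63 rest xy 0.026 -0.037
scene red_a_nozzle [224. 174.] 0.57 rest xy -0.175 0.009
scene red_a [273. 195.] 0.87 rest xy 0.041 -0.011
scene red_a [223. 196.] 0.7 rest xy -0.1 -0.103
scene red_a [292. 180.] 0.6 rest xy 0.06 0.082
scene blue [248. 216.] 0.65 rest xy 0.006 -0.114
spool [298. 158.]
tool_cup [200. 320.]
foam_body [333. 156.]
foam_hand [154. 299.]
top red_a_nozzle [225. 140.] 0.9 rest xy 0.197 0.006
top red_a_nozzle [253. 229.] 0.56 rest xy -0.131 -0.061
top red_a [232. 183.] 0.96 rest xy 0.037 -0.004
top red_a [203. 180.] 0.83 rest xy 0.056 0.095
top red_a [252. 231.] 0.68 rest xy -0.136 -0.053
top blue [262. 190.] 0.78 rest xy 0.001 -0.104
spool [161. 211.]
tool_cup [362. 166.]
foam_body [134. 178.]
foam_hand [371. 206.]
6.85 [0.38565009 0.29276109 0.24518793] [0.32667264 0.08428743 0.69408501]
```

View pics/c4.png

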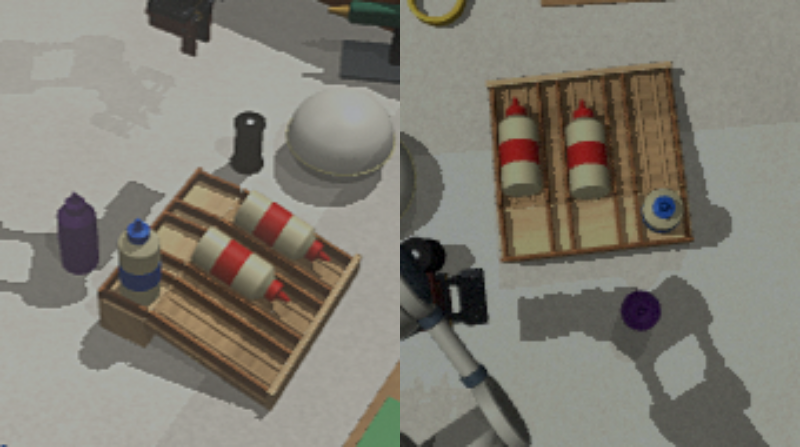

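Both reds lie in their lanes, nozzle down, and blue and purple stand unmoved. The first bottle slid a little earlier, so I wait a second and check that both have settled.

>>> jog_arm([
  [0, 0, 0, 0, 0, 0, 0.35],
  [0, 0, 0, 0, 0, 0, 0.35],
  [0, 0, 0, 0, 0, 0, 0.35],
  [0, 0, 0, 0, 0, 0, 0.35],
  [0, 0, 0, 0, 0, 0, 0.35],
  [0, 0, 0, 0, 0, 0, 0.35],
  [0, 0, 0, 0, 0, 0, 0.35],
  [0, 0, 0, 0, 0, 0, 0.35],
])

```text
time: 7.65
eef_pos: [0.3857, 0.2927, 0.2452]
ee_rot: [-0.037, 0.71, 0.037, 0.702]
wrist_force: [0.8, -0.0, -0.2]
width: 0.0306
```

```bash
python3 - <<'E'
from h import *
def red(c):
    im=cv2.imread(c) if isinstance(c,str) else c
    H,S,V=cv2.split(cv2.cvtColor(im,cv2.COLOR_BGR2HSV)); m=(((H<8)|(H>170))&(S>140)&(V>70))[120:200,180:280].astype(np.uint8)
    k,l,st,ce=cv2.connectedComponentsWithStats(m); return [ce[i].round(1).tolist() for i in range(1,k) if st[i,4]>8]
print(red('pics/t4.png')); a=red(grab_frame('top')['pixels']);print(a)
if np.abs(np.array(a)-red('pics/t4.png')).max()<1: sign_off(); print('handed in',get_state()['time'])
E
```

```text
[[18.2, 25.7], [46.9, 26.8], [19.1, 43.6], [48.2, 44.9]]
[[18.3, 25.7], [47.1, 26.6], [19.2, 43.7], [48.1, 44.9]]
the job is handed in; nothing more can be done
the job is handed in; nothing more can be done
```

I pushed both red-capped bottles over with the part-open fingers. Each lies in its own lane (left and middle of the rest), nozzle downhill, and the job is handed in. The hand-in gives no verdict.

- **Position:** For the middle bottle, both cameras put the nozzle at about x = 0.20 m. They put its foot at about 0.04 m, 4–11 mm off the lane's middle line. For the left bottle, the foot reads about 0.06 m, 5–18 mm off its lane's middle. The networks did not report its nozzle, so I judged that from the pictures only. I did not measure tilt; the pictures show both lying flat on the slope.
- **Settled:** The red caps and bands moved by no more than 0.2 pixel over about 0.8 s.
- **Other things:** The blue bottle stands where it was, as does the purple look-alike. In the top view the bystanders stayed within about 2 pixels. In the scene view the spool read about 7 pixels off its first reading, which I take for network noise because the pictures show it in place.
- **Robot:** The arm is clear of everything at about 7.7 s, and the wrist force was around 1 N whenever I read it.

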